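Put the wooden scraper back in its slot in the playroom tool block

TASK

The chunky wooden toy scraper is lying flat on the bench; put it away in the empty middle slot of the wooden tool block, blade down, between the saw and the spanner. First stand it up on its blade on the bench and let go, so that you can take it afresh in a way that fits between the other tools, then lower it down the slot, without letting it drop, until it is fully home. Leave the saw and the spanner in their slots and do not shove or knock over the other toys.

Things in the scene. Friction and masses are not known exactly. Their poses are not given: they have to be found in the camera images.
- scraper_center (a point): Centre of the loose wooden toy scraper (mid-brown beech, about 85 g) lying flat on the bench: one piece, 140 mm long, 16 mm thick throughout. x runs along it from handle end to blade edge, y across its width, z normal to its flat faces (up at the start). Blade: x = 0 to +70 mm, 62 mm wide, shoulders rounded to 16 mm radius. Handle: x = -70 to 0 mm, 30 mm wide, its last 15 mm rounded.
- scraper_edge (a point): Middle of the scraper's straight square blade edge (x = +70 mm from its centre, half-way through the thickness; same axes), which goes down into the slot. The scraper stands by itself on this 62 x 16 mm edge and topples if leaned over about 7 degrees. Either flat face may face either way.
- scraper_end (a point): Tip of the scraper's handle (x = -70 mm from its centre, half-way through the thickness; same axes). The centre of mass is about 12 mm from the scraper's centre towards the blade.
- slot_mouth (a point): Centre of the empty middle slot's mouth, on top of the heavy, immovable pale wooden tool block: 150 mm (x) by 100 mm (y), 75 mm high, plus a 12 mm wide, 18 mm high batten along the foot of each x side. Three slots, 20 mm wide (x), 70 mm long (y), 60 mm deep, mouths chamfered 3 mm, at x = -50, 0, +50 mm. Axes: x across the slots, y along them, z up.
- slot_floor (a point): Centre of the empty middle slot's floor, 60 mm straight below slot_mouth, 15 mm above the bench; same axes. With the scraper home there are about 34 mm free between each of its faces and the saw or spanner beside it; all three tools' tops are 155 to 162 mm above the bench.
- saw_center (a point): Centre of the wooden toy saw (16 mm thick, 66 mm wide, 147 mm tall) standing blade down in an outer slot, its closed handle loop up; z is up, x the normal of its flat faces. Leave it there.
- spanner_center (a point): Centre of the wooden toy flat spanner (16 mm thick, 56 mm wide, 147 mm tall) standing in the other outer slot, its open jaw up; z is up, x the normal of its flat faces. Leave it there.
- cube_center (a point): Centre of a 50 mm green cube on the bench; a bystander.
- star_center (a point): Centre of a flat pink silicone star, about 76 mm across and 16 mm high, lying on the bench; a bystander.
- mug_center (a point): Centre of a white ceramic mug full of crayons, 82 mm in diameter, 90 mm high (crayons to 110 mm), handle out to 71 mm on its +y side; z is up. A bystander.
- car_center (a point): Centre of a wooden toy car 100 mm long (x), 62 mm wide, 58 mm high; a bystander.
- bridge_center (a point): Centre of a red bridge-shaped building block 100 mm long (x), 30 mm thick (y), 86 mm high, standing on its two legs; a bystander.

How it is judged:
By the outcome, as a careful person would: the job done as asked, in the order asked, and still so for the second after the job is handed in, with the robot touching nothing.
It also fails if it takes over 69 s, if anything falls off the work surface, if the arm or the gripper's body presses on something with over 40 N, if the wrist force passes 120 N, or if a joint passes its speed limit or range.

ROBOT

A 6-joint arm with a two-finger parallel gripper is mounted at the origin on the work surface. World frame = base frame: x ahead of the robot, y to its left, z up, the work surface at z = 0. Lengths are in m, angles in rad, forces in N, time in s.
With the tool pointing down it reaches from about 0.275 to 0.775 m from the base axis. Payload 14.6 kg.
Tool frame: the origin (TCP) lies on the centre line of the jaws, within the pads' length; the fingertips stand 8 mm ahead of it and the grasp point (between the pads) lies 11 mm behind it; z points along the fingers, x is the direction in which the jaws open and shut, and the axes are right-handed (so a half turn about z gives the same grasp; the last joint's range is limited). The gripper opens to 85 mm and grips with 20 to 120 N. Pads are 22 mm wide; open, the fingers measure 114 mm over their backs; the gripper's body (76 mm by 85 mm) begins 54 mm behind the grasp point. The pads swing forward as they close: fully open they stand 13 mm farther back than shut.
Start: joints at [1.071, 0.263, -0.048, 1.259, 0, 1.415], TCP at [0.177, 0.494, 0.239] pointing down, gripper open.
Joint ranges: [-2.65, 2.65], [-0.89, 1.7], [-1.18, 1.37], [-2.13, 2.11], [-1.35, 1.29], [-3.14, 3.14]. Speed limits (rad/s): [1.89, 1.89, 2.57, 2.79, 3.14, 3.14].

INTERFACE

Orientations are given as a unit quaternion [w, x, y, z].
In Python, from workcell import monitor, vision, ctrl gives the robot as it stands.
- The arm moves only by the tool arm_command, never from a script. Its argument "commands" is a list that holds one entry, the list of rows, each a list of 7 numbers: the turn, a rotation vector about the world's x, y, z in degrees, then the shift along the world's x, y, z in cm, then the opening, from -1 (shut) to 1 (fully open). A call has 1 to 5 rows; each row shifts and turns the commanded pose from where the row before left it; what a row does not reach is not made up. A row lasts 1/10 s, in which the tool goes at most 50 mm and 8.59 degrees, less where a joint would pass 70% of its speed; a pose out of reach is approached as far as the arm can. A call is refused whole if a number of a shift passes 5 or a number of a turn 8.59, either way. A call with a gripper value outside its range is refused whole. The fingers move at their own pace and stop on an object; the grip force is fixed at half the most. Time passes only in rows, so rows that do not move let the fingers close. It gives the time, the measured TCP pose, the force and the opening at its end, in the units of the state.
- monitor.get_state(): the state, without advancing time (a new reading comes with each control period).
- vision.snapshot(name): name is "scene" or "top"; returns a dict with "pixels" (400x640x3 uint8, red, green, blue), "fovy" (degrees; the focal length in pixels is half the picture's height over the tangent of half this angle, whatever the lens; pixels are square), "cx", "cy" (the principal point, pixels), "k1" (the pictures are not rectified: a ray, as slopes to the right and down, at radius r is drawn at 1 + k1 r^2 times it, then the intrinsics apply), "origin" and "rotation" of the camera in the world. Camera axes: x right, y down, z forward; pixel columns grow to the right and rows downward; lengths in m; the calibration is good to about 2 mm. A picture is of the moment at which its call begins. There is no depth.
- ctrl.close_job(): hands the job in, once; it reports no verdict.
The state is a dict: "time_s": time; "joint_positions": joint angles; "qd": joint speeds; "effort": joint torques, N m; "position": TCP position; "tcp_rot": TCP orientation; "ft_force": force on the tool from outside, world axes, zero at the start; "torque": the same for the moment, N m; "gripper_width": finger opening in m.
Only numpy, scipy, OpenCV 4.12 (cv2) and the standard library are available. Lean on these libraries where they do the work, as an engineer would, in place of code of your own. Each camera call takes 0.05 s, during which the arm holds its last target.

## Working session

There is one attempt and no reset: what is moved stays moved. The work goes in short steps, Python scripts to look and compute and a tool call to move; the robot and the scene stay as the last step left them, time stands still between calls to the robot, and variables do not carry over. Pictures are saved under pics/ and viewed, and the job is handed in when it is done.

Besides the shell and the picture viewer there is one more tool, called after ">>>" in YAML: its name, and indented under it one key for each argument. arm_command: Moves the arm, as the interface text tells. Its arguments: {"type":"object","properties":{"commands":{"type":"array"}},"required":["commands"]}

```bash
mkdir -p pics
python3 - <<'E'
from workcell import monitor, vision, ctrl
import cv2,numpy as np,pickle
print(monitor.get_state())
for n in("scene","top"):
    s=vision.snapshot(n); cv2.imwrite(f"pics/{n}0.png",s["pixels"][:,:,::-1]); pickle.dump(s,open(f"{n}0.pkl","wb"))
    print({k:v for k,v in s.items() if k!="pixels"})
E
```

```text
{'time_s': 0.0, 'joint_positions': array([ 1.07069936e+00,  2.63523681e-01, -4.89451940e-02,  1.25940424e+00,
       -3.76551753e-05,  1.41552294e+00]), 'qd': array([-1.17034311e-03, -3.70731448e-04, -1.11097852e-03, -1.08170334e-03,
       -1.51125713e-04, -2.77513837e-05]), 'effort': array([-1.33554222e-03, -6.37624812e+01,  3.84561110e+01,  1.41257656e-02,
       -1.18396292e-04, -2.76925896e-07]), 'position': array([0.17733487, 0.49385202, 0.23882167]), 'tcp_rot': array([ 2.54803840e-04,  8.17933443e-01,  5.75312604e-01, -4.74653200e-04]), 'ft_force': array([-0.1744149 , -0.53010815, -1.349796  ]), 'torque': array([-0.02819891,  0.05732548, -0.01001021]), 'gripper_width': 0.08557207318625525}
{'fovy': 51.47182796811697, 'cx': 313.3843249852954, 'cy': 195.7352696215693, 'k1': -0.07149998603411238, 'origin': array([ 1.25010451, -0.50975532,  0.75737579]), 'rotation': array([-0.39130871,  0.82323259,  0.37480663, -0.16936819])}
{'fovy': 47.878448758403735, 'cx': 322.78222590475764, 'cy': 203.0933240596488, 'k1': -0.09789193519626652, 'origin': array([0.4061126 , 0.07307165, 1.13789215]), 'rotation': array([-0.07440884,  0.71974865, -0.68638403,  0.07281603])}
```

View pics/scene0.png

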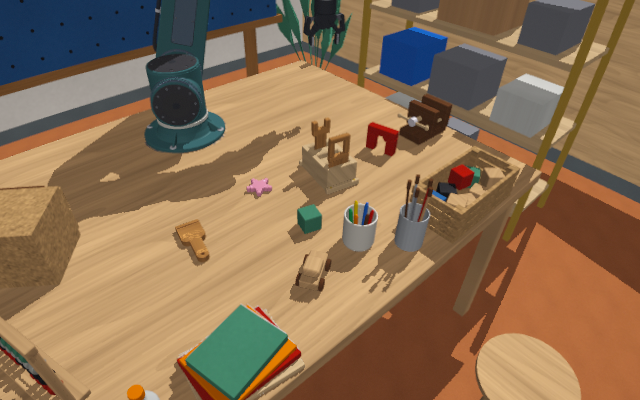

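View pics/top0.png

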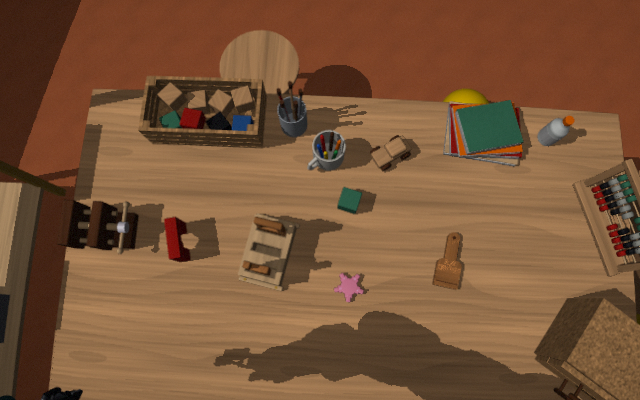

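```bash
cat > h.py <<'E'
import numpy as np,cv2,pickle
from scipy.spatial.transform import Rotation as R
def rot(q): return R.from_quat([q[1],q[2],q[3],q[0]])
def cam(s):
    f=200/np.tan(np.radians(s["fovy"]/2)); K=np.array([[f,0,s["cx"]],[0,f,s["cy"]],[0,0,1.]])
    return K,np.array([s["k1"],0,0,0.]),rot(s["rotation"]).as_matrix(),np.array(s["origin"])
def rays(s,px):
    K,d,M,o=cam(s); u=cv2.undistortPoints(np.array(px,float).reshape(-1,1,2),K,d).reshape(-1,2)
    return o,np.c_[u,np.ones(len(u))]@M.T
def plane(s,px,z):
    o,r=rays(s,px); return o+r*((z-o[2])/r[:,2:])
def proj(s,P):
    K,d,M,o=cam(s); rv,_=cv2.Rodrigues(M.T)
    return cv2.projectPoints(np.array(P,float).reshape(-1,1,3),rv,-M.T@o,K,d)[0].reshape(-1,2)
def tri(s1,p1,s2,p2):
    o1,r1=rays(s1,[p1]);o2,r2=rays(s2,[p2]);a=r1[0];b=r2[0]
    t=np.linalg.lstsq(np.c_[a,-b],o2-o1,rcond=None)[0]
    return (o1+a*t[0]+o2+b*t[1])/2,np.linalg.norm(o1+a*t[0]-o2-b*t[1])
def crop(s,x0,y0,x1,y1,k,fn):
    cv2.imwrite(fn,cv2.resize(s["pixels"][y0:y1,x0:x1,::-1],None,fx=k,fy=k,interpolation=cv2.INTER_CUBIC))
def snap(n):
    from workcell import vision
    return vision.snapshot(n)
E
python3 - <<'E'
from h import *
t=pickle.load(open("top0.pkl","rb"));s=pickle.load(open("scene0.pkl","rb"))
crop(t,225,205,325,300,8,"pics/tblock.png")
crop(t,415,220,485,300,7,"pics/tscr.png")
crop(s,285,105,375,200,6,"pics/sblock.png")
crop(s,160,205,230,275,7,"pics/sscr.png")
E
```

```text
(no output)
```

View pics/tblock.png

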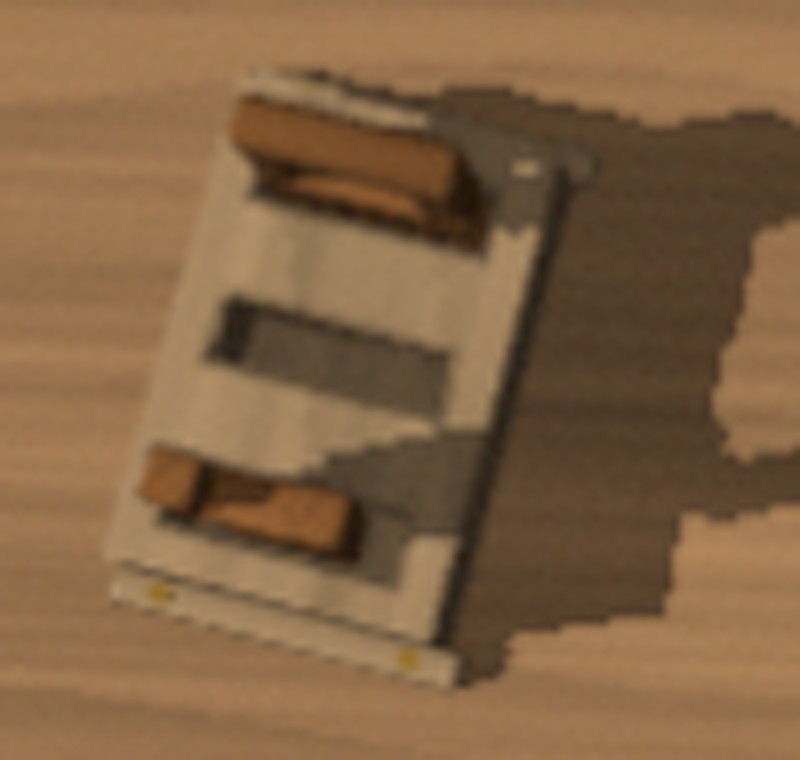

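View pics/tscr.png

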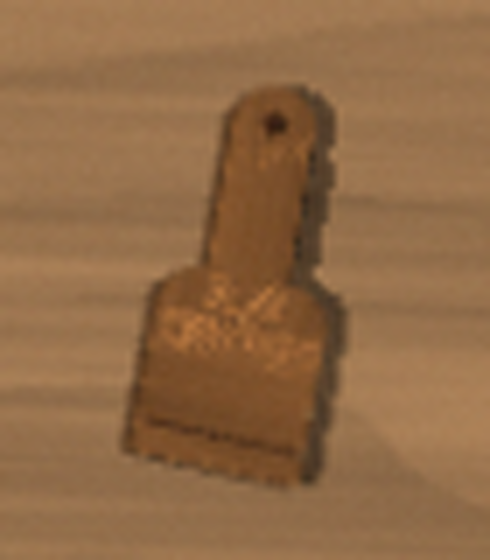

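View pics/sblock.png

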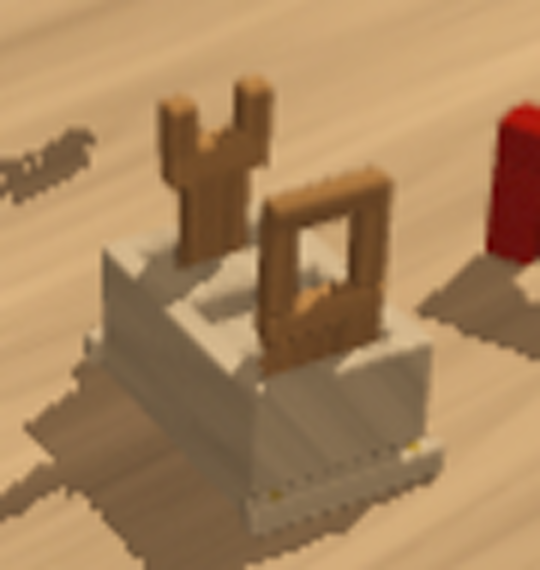

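Run:
```python
from h import *
np.set_printoptions(precision=4,suppress=True)
t=pickle.load(open("top0.pkl","rb"));s=pickle.load(open("scene0.pkl","rb"))
c=lambda pts,x,y,k:(np.array(pts,float)+.5)/k-.5+[x,y]
blk=plane(t,c([[245,85],[555,165],[440,640],[105,555]],225,205,8),.075);print(blk,blk.mean(0))
sl=plane(t,c([[225,298],[450,352],[440,415],[208,358]],225,205,8),.075);print("slot",sl,sl.mean(0))
for a in (blk,sl):
  e=a[[1,2]]-a[[0,3]];e2=a[[3,2]]-a[[0,1]];print(np.linalg.norm(e,axis=1),np.degrees(np.arctan2(e[:,1],e[:,0])),np.linalg.norm(e2,axis=1),np.degrees(np.arctan2(e2[:,1],e2[:,0])))
# scraper mask
im=cv2.cvtColor(t["pixels"],cv2.COLOR_RGB2HSV)
print(im[262,448],im[245,454],im[262,430],im[280,480],im[240,478])
print("scr", plane(t,c([[275,85],[122,452],[308,487],[237,130],[318,130],[203,265],[290,285]],415,220,7),.016))
print("others",plane(t,[[350,200],[348,287],[328,150],[391,153],[177,240]],.03))
```

```text
[[0.5936 0.2417 0.075 ]
 [0.5738 0.1471 0.075 ]
 [0.4322 0.1723 0.075 ]
 [0.4517 0.2723 0.075 ]] [0.5128 0.2083 0.075 ]
slot [[0.5291 0.2427 0.075 ]
 [0.5164 0.1748 0.075 ]
 [0.4977 0.1766 0.075 ]
 [0.5111 0.2464 0.075 ]] [0.5136 0.2101 0.075 ]
[0.0966 0.1018] [-101.7924 -101.0375] [0.1451 0.1438] [167.8194 169.8936]
[0.0691 0.0711] [-100.5965 -100.8367] [0.0184 0.0188] [168.4823 174.6687]
[ 14 169 130] [ 13 165 122] [ 16 126 144] [ 15 126 168] [ 14 123 151]
scr [[ 0.5852 -0.2542  0.016 ]
 [ 0.4515 -0.1984  0.016 ]
 [ 0.4417 -0.2653  0.016 ]
 [ 0.5682 -0.2401  0.016 ]
 [ 0.5694 -0.2699  0.016 ]
 [ 0.5189 -0.2275  0.016 ]
 [ 0.513  -0.2591  0.016 ]]
others [[ 0.6517  0.0131  0.03  ]
 [ 0.4354  0.0102  0.03  ]
 [ 0.7811  0.0743  0.03  ]
 [ 0.7811 -0.0887  0.03  ]
 [ 0.5291  0.4402  0.03  ]]
```

```bash
cat >> h.py <<'E'
def blob(s,lo,hi,box):
    x0,y0,x1,y1=box
    m=cv2.inRange(cv2.cvtColor(s["pixels"],cv2.COLOR_RGB2HSV),np.array(lo),np.array(hi)); z=np.zeros_like(m); z[y0:y1,x0:x1]=m[y0:y1,x0:x1]
    z=cv2.morphologyEx(z,cv2.MORPH_CLOSE,np.ones((3,3)))
    cs,_=cv2.findContours(z,cv2.RETR_EXTERNAL,cv2.CHAIN_APPROX_NONE); return max(cs,key=cv2.contourArea).reshape(-1,2),z
E
python3 - <<'E'
from h import *
np.set_printoptions(precision=4,suppress=True)
t=pickle.load(open("top0.pkl","rb"));s=pickle.load(open("scene0.pkl","rb"))
for lo in (138,145,152):
    ct,m=blob(t,(5,lo,60),(25,255,255),(420,225,475,298))
    ys,xs=np.nonzero(m);w=plane(t,np.c_[xs,ys],.016)[:,:2]
    c=w.mean(0);u,S,v=np.linalg.svd(w-c,full_matrices=False);a=v[0]*np.sign(-v[0][0])
    p=(w-c)@a;q=(w-c)@np.array([-a[1],a[0]])
    mid=c+a*(p.max()+p.min())/2
    print(lo,len(xs),c,np.degrees(np.arctan2(a[1],a[0])),np.ptp(p),np.ptp(q),mid, [q[(p>k)&(p<k+.015)].mean() for k in (-.085,-.06,-.04,-.0,.02,.035)])
    r=cv2.minAreaRect(w.astype(np.float32)*1000);print(r)
E
```

```text
138 1084 [ 0.5024 -0.2404] 169.70582717106927 0.14130691727323003 0.06680980667134137 [ 0.5154 -0.2428] [np.float64(0.0008173663519439032), np.float64(-0.0008153095959141278), np.float64(-0.0003569525905898286), np.float64(-0.00018194796304875208), np.float64(-0.0005598161983705386), np.float64(-0.0004489484514218255)]
((515.5301513671875, -241.91879272460938), (66.57703399658203, 141.2793731689453), 80.54044342041016)
145 1042 [ 0.5023 -0.2407] 169.54083817026236 0.14065562137903648 0.06464256085077941 [ 0.5157 -0.2432] [np.float64(0.0003807204197348109), np.float64(-0.0006434546365749841), np.float64(-0.0005699326442250021), np.float64(2.3057418895565912e-05), np.float64(0.0001707976584506556), np.float64(-0.00017425502192022999)]
((515.63818359375, -243.2798614501953), (64.60809326171875, 140.6824493408203), 79.49141693115234)
152 1008 [ 0.5021 -0.2406] 169.25485722822484 0.13907309635521903 0.0628746798183486 [ 0.5151 -0.2431] [np.float64(0.000928544753746546), np.float64(-0.0006254996655632379), np.float64(-0.00042610575080147766), np.float64(-0.00025670595546219805), np.float64(0.0001512427570259768), np.float64(-6.194342125076889e-05)]
((515.0907592773438, -243.26832580566406), (62.83742904663086, 139.1119384765625), 79.1588134765625)
```

>>> arm_command:
  commands:
    - [[0, 0, 3, 2.2, -4.4, 0, 1], [0, 0, 3, 2.2, -4.4, 0, 1], [0, 0, 3.3, 2.2, -4.4, 0, 1], [0, 0, 0, 2.2, -4.4, 0, 1], [0, 0, 0, 2.2, -4.4, 0, 1]]

```text
time_s: 0.6
position: [0.2876, 0.2723, 0.2392]
tcp_rot: [0.0, 0.768, 0.64, -0.0]
ft_force: [1.4, -0.5, 0.6]
gripper_width: 0.0854
```

>>> arm_command:
  commands:
    - [[0, 0, 0, 2.2, -4.4, 0, 1], [0, 0, 0, 2.2, -4.4, 0, 1], [0, 0, 0, 2.2, -4.4, 0, 1], [0, 0, 0, 2.2, -4.4, 0, 1], [0, 0, 0, 2.2, -4.4, 0, 1]]

```text
time_s: 1.1
position: [0.3978, 0.052, 0.2393]
tcp_rot: [0.0, 0.769, 0.64, 0.0]
ft_force: [1.3, 1.7, -0.8]
gripper_width: 0.0855
```

>>> arm_command:
  commands:
    - [[0, 0, 0, 2.2, -4.4, 0, 1], [0, 0, 0, 2.2, -4.4, 0, 1], [0, 0, 0, 2.2, -4.4, 0, 1], [0, 0, 0, 2.2, -4.4, 0, 1], [0, 0, 0, 2.2, -4.4, 0, 1]]

```text
time_s: 1.6
position: [0.5078, -0.168, 0.239]
tcp_rot: [-0.0, 0.769, 0.64, -0.0]
ft_force: [1.2, 0.8, 0.4]
gripper_width: 0.0853
```

>>> arm_command:
  commands:
    - [[0, 0, 0, 2.3, -4.1, -2, 1], [0, 0, 0, 2.4, -4.1, -2, 1], [0, 0, 0, 0, 0, -4, 1], [0, 0, 0, 0, 0, -4, 1], [0, 0, 0, 0, 0, -4, 1]]

```text
time_s: 2.1
position: [0.553, -0.246, 0.0784]
tcp_rot: [-0.0, 0.769, 0.64, -0.0]
ft_force: [0.1, -0.5, -0.4]
gripper_width: 0.0855
```

Run:
```python
from h import *
from workcell import monitor
st=monitor.get_state();print(st["position"],st["joint_positions"])
t=snap("top");s=snap("scene")
crop(t,400,200,500,300,5,"pics/a1.png");crop(s,140,180,250,280,5,"pics/a2.png")
a,b=cv2.imread("pics/a1.png"),cv2.imread("pics/a2.png")
cv2.imwrite("pics/a.png",cv2.resize(np.hstack([a,b[:, :550]]),None,fx=.75,fy=.75))
```

```text
[ 0.55295095 -0.24600409  0.07836899] [-5.53170937e-01  4.87052128e-01 -1.47433904e-01  9.36845948e-01
 -7.18946408e-06 -3.70137983e-01]
```

View pics/a.png

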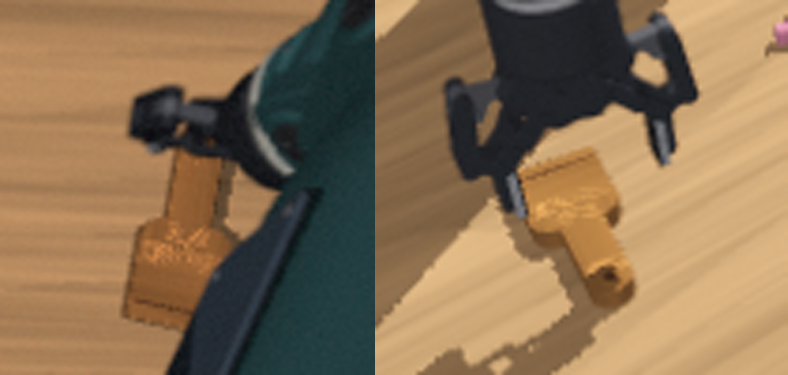

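>>> arm_command:
  commands:
    - [[0, 0, 0, 0.2, -0.4, -2, 1], [0, 0, 0, 0, 0, -2, 1], [0, 0, 0, 0, 0, -1.5, 1], [0, 0, 0, 0, 0, -0.9, 1], [0, 0, 0, 0, 0, 0, 1]]

```text
time_s: 2.7
position: [0.5553, -0.2498, 0.0167]
tcp_rot: [-0.0, 0.769, 0.64, -0.0]
ft_force: [0.5, 0.2, 0.5]
gripper_width: 0.0856
```

>>> arm_command:
  commands:
    - [[0, 0, 0, 0, 0, -0.7, 1], [0, 0, 0, 0, 0, 0, -0.4], [0, 0, 0, 0, 0, 0, -0.7], [0, 0, 0, 0, 0, 0, -1], [0, 0, 0, 0, 0, 0, -1]]

```text
time_s: 3.2
position: [0.5554, -0.2499, 0.0098]
tcp_rot: [0.0, 0.769, 0.64, 0.0]
ft_force: [-10.4, 6.0, 55.3]
gripper_width: 0.0282
```

>>> arm_command:
  commands:
    - [[0, 0, 0, 0, 0, 0, -1], [0, 0, 0, 0, 0, 0, -1], [0, 0, 0, 0, 0, 0, -1], [0, 0, 0, 0, 0, 0, -1]]

```text
time_s: 3.6
position: [0.5555, -0.25, 0.01]
tcp_rot: [0.0, 0.769, 0.64, 0.0]
ft_force: [-1.1, -0.0, 6.1]
gripper_width: 0.0285
```

>>> arm_command:
  commands:
    - [[0, 0, 0, 0, 0, 2, -1], [0, 0, 0, 0, 0, 3, -1], [-1.49, -8.04, 0, 0, 0, 2, -1], [-1.49, -8.04, 0, 0.5, 0, 2, -1], [-1.49, -8.04, 0, 0.5, 0, 1.5, -1]]

```text
time_s: 4.1
position: [0.566, -0.2501, 0.1167]
tcp_rot: [0.167, 0.75, 0.625, 0.138]
ft_force: [1.7, -0.8, -1.2]
gripper_width: 0.0285
```

>>> arm_command:
  commands:
    - [[-1.49, -8.04, 0, 0.5, 0, 1, -1], [-1.49, -8.04, 0, 0.5, 0, 1, -1], [-1.49, -8.04, 0, 0.5, 0, 1, -1], [-1.49, -8.04, 0, 0.5, 0, 0.5, -1], [-1.49, -8.04, 0, 0.5, 0, 0, -1]]

```text
time_s: 4.6
position: [0.5875, -0.2528, 0.139]
tcp_rot: [0.357, 0.682, 0.565, 0.296]
ft_force: [0.4, 0.5, -1.3]
gripper_width: 0.0284
```

>>> arm_command:
  commands:
    - [[-1.49, -8.04, 0, 0, 0, 0, -1], [-1.49, -8.04, 0, 0, 0, 0, -1], [-1.49, -8.04, 0, 0, 0, 0, -1], [0, 0, 0, 0, 0, 0, -1], [0, 0, 0, 0, 0, 0, -1]]

```text
time_s: 5.1
position: [0.6096, -0.2695, 0.1427]
tcp_rot: [0.425, 0.64, 0.53, 0.36]
ft_force: [0.3, 0.5, -1.5]
gripper_width: 0.0284
```

```bash
cat > st.py <<'E'
from h import *
from workcell import monitor
np.set_printoptions(precision=4,suppress=True)
st=monitor.get_state();M=rot(st["tcp_rot"]).as_matrix()
print(st["time_s"],st["position"],st["joint_positions"],st["ft_force"],st["gripper_width"]);print("toolx",M[:,0],"toolz",M[:,2])
E
python3 st.py
python3 - <<'E'
from h import *
t=snap("top");s=snap("scene")
crop(t,400,180,500,280,5,"pics/b1.png");crop(s,120,140,230,240,5,"pics/b2.png")
a,b=cv2.imread("pics/b1.png"),cv2.imread("pics/b2.png")
cv2.imwrite("pics/b.png",cv2.resize(np.hstack([a,b]),None,fx=.75,fy=.75))
E
```

```text
5.1 [ 0.6096 -0.2695  0.1427] [-0.7547  0.4558 -1.1625 -1.1613  0.5294 -0.2323] [ 0.3051  0.4973 -1.5121] 0.028364489394637215
toolx [0.1801 0.9836 0.0103] toolz [ 0.9102 -0.1627 -0.3808]
```

View pics/b.png

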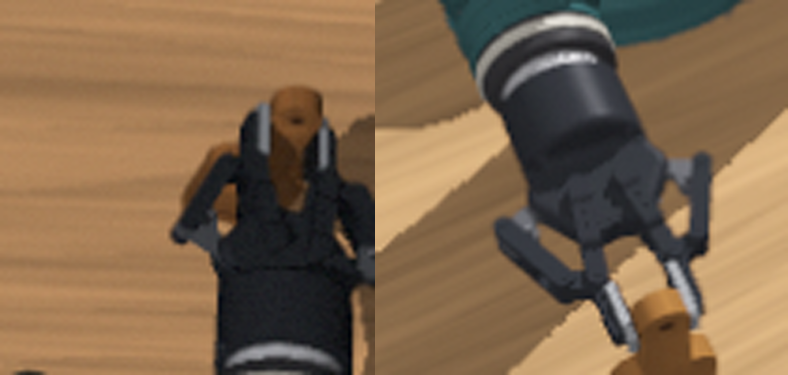

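Run:
```python
from h import *
t=pickle.load(open("top0.pkl","rb"))
print(plane(t,[[445,152],[522,165],[375,168],[408,157]],.0))
```

```text
[[ 0.80174618 -0.23810022  0.        ]
 [ 0.77697401 -0.44873418  0.        ]
 [ 0.74766486 -0.0513948   0.        ]
 [ 0.78246697 -0.13852563  0.        ]]
```

>>> arm_command:
  commands:
    - [[0, 0, 0, 3, 1, 0, -1], [0, 0, 0, 3, 1, 0, -1], [-0.5, -3, 0, 2, 1, 0, -1], [-0.8, -4.5, 0, 0.5, 0, 0, -1], [-0.8, -4.5, 0, 0, 0, 0, -1]]

```text
time_s: 5.7
position: [0.6962, -0.2392, 0.1464]
tcp_rot: [0.486, 0.594, 0.493, 0.41]
ft_force: [0.1, -1.3, -1.8]
gripper_width: 0.0286
```

```bash
python3 st.py
```

```text
5.7 [ 0.6962 -0.2392  0.1464] [-0.5948  0.7175 -1.1415 -1.6485  0.4106 -0.0765] [ 0.0762 -1.2526 -1.7631] 0.028559815369864322
toolx [0.1767 0.9842 0.0084] toolz [ 0.9663 -0.1718 -0.1915]
```

Run:
```python
from h import *
np.set_printoptions(precision=4,suppress=True)
t=pickle.load(open("top0.pkl","rb"));s=pickle.load(open("scene0.pkl","rb"))
for z in (0,.1,.2): print(z,plane(t,[[536,348],[588,293]],z),plane(s,[[57,285],[79,222],[62,185]],z))
# link fit from two down states
```

```text
0 [[ 0.3023 -0.4687  0.    ]
 [ 0.4424 -0.6141  0.    ]] [[ 0.4279 -0.5593  0.    ]
 [ 0.2431 -0.4482  0.    ]
 [ 0.0411 -0.4357  0.    ]]
0.1 [[ 0.3114 -0.4211  0.1   ]
 [ 0.4392 -0.5537  0.1   ]] [[ 0.5365 -0.5527  0.1   ]
 [ 0.376  -0.4563  0.1   ]
 [ 0.2008 -0.4455  0.1   ]]
0.2 [[ 0.3205 -0.3735  0.2   ]
 [ 0.436  -0.4933  0.2   ]] [[ 0.645  -0.5462  0.2   ]
 [ 0.509  -0.4644  0.2   ]
 [ 0.3604 -0.4553  0.2   ]]
```

Run:
```python
from h import *
t=pickle.load(open("top0.pkl","rb"));s=pickle.load(open("scene0.pkl","rb"))
crop(t,500,270,640,400,4,"pics/c1.png");crop(s,0,150,140,310,4,"pics/c2.png")
a,b=cv2.imread("pics/c1.png"),cv2.imread("pics/c2.png")
cv2.imwrite("pics/c.png",cv2.resize(np.hstack([a,b[:520]]),None,fx=.7,fy=.7))
```

```text
(no output)
```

View pics/c.png

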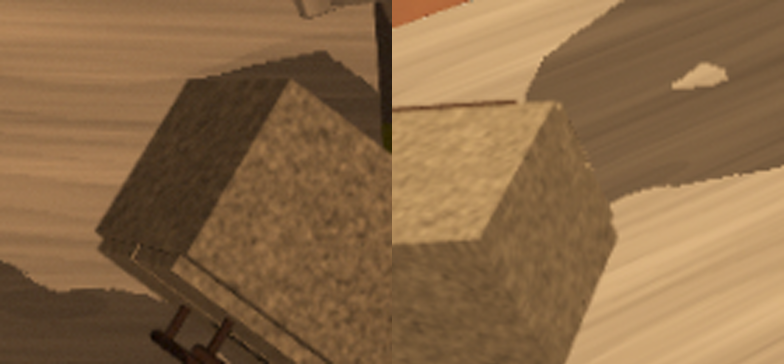

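>>> arm_command:
  commands:
    - [[0, 0, 5, 1, 0.5, 0, -1], [0, 0, 5, 1, 0.5, 0, -1], [0, 0, 5, 0.5, 0.5, 0, -1], [0, -4, 0, 0, 0, 0, -1], [0, -4, 0, 0, 0, 0, -1]]

```text
time_s: 6.2
position: [0.7209, -0.2258, 0.147]
tcp_rot: [0.465, 0.492, 0.537, 0.503]
ft_force: [-0.1, -1.3, -0.7]
gripper_width: 0.0281
```

```bash
python3 st.py
```

```text
6.2 [ 0.7209 -0.2258  0.147 ] [-0.6697  0.8551 -1.0523 -1.825   0.7507 -0.0599] [-0.1409 -1.2854 -0.6852] 0.02814590302854522
toolx [-0.0828  0.9966 -0.0036] toolz [ 0.9948  0.0824 -0.0602]
```

>>> arm_command:
  commands:
    - [[0.3, -3.4, 0, 0, 0, -1, -1], [0, 0, 0, 0, 0, -1, -1], [0, 0, 0, 0, 0, 0, -1]]

```text
time_s: 6.5
position: [0.7208, -0.2254, 0.1219]
tcp_rot: [0.476, 0.481, 0.522, 0.518]
ft_force: [-0.7, -0.6, -1.0]
gripper_width: 0.0285
```

```bash
python3 st.py
python3 - <<'E'
from h import *
t=snap("top");s=snap("scene")
pickle.dump((t,s),open("d.pkl","wb"))
crop(t,400,150,480,230,6,"pics/d1.png");crop(s,160,190,260,270,6,"pics/d2.png")
a,b=cv2.imread("pics/d1.png"),cv2.imread("pics/d2.png")
cv2.imwrite("pics/d.png",cv2.resize(np.hstack([a,b]),None,fx=.73,fy=.73))
E
```

```text
6.5 [ 0.7208 -0.2254  0.1219] [-0.67    0.9895 -1.0523 -2.0293  0.7529 -0.0072] [-0.7066 -0.6271 -0.9682] 0.02846019844947254
toolx [-0.0828  0.9966  0.0013] toolz [ 0.9965  0.0828 -0.0091]
```

View pics/d.png

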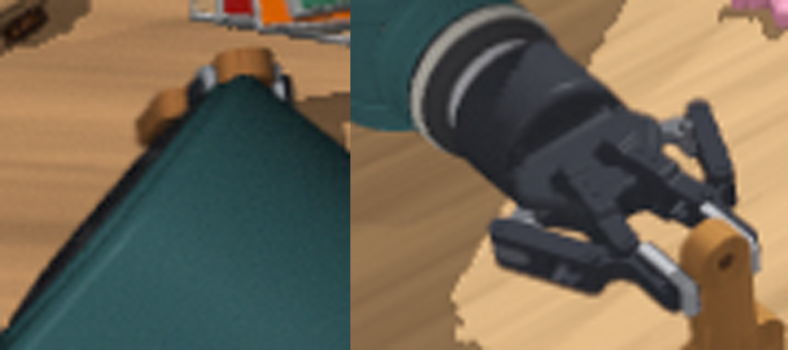

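>>> arm_command:
  commands:
    - [[0, 0, 6, 0, 0, 0, -1], [0, 0, 6, 0, 0, 0, -1], [0, 0, 0, 0, 0, 0, -1]]

```text
time_s: 6.9
position: [0.7209, -0.2274, 0.1269]
tcp_rot: [0.422, 0.421, 0.569, 0.566]
ft_force: [0.4, 0.3, -0.3]
gripper_width: 0.0285
```

```bash
python3 st.py
python3 - <<'E'
from h import *
s=snap("scene")
pickle.dump(s,open("e.pkl","wb"))
crop(s,200,200,300,290,7,"pics/e.png")
E
```

```text
6.9 [ 0.7209 -0.2274  0.1269] [-0.7424  0.9554 -0.9418 -1.8912  1.0352 -0.0098] [ 0.4447  0.3314 -0.3387] 0.02849927039274688
toolx [-0.2887  0.9574 -0.0046] toolz [ 0.9574  0.2887 -0.003 ]
```

View pics/e.png

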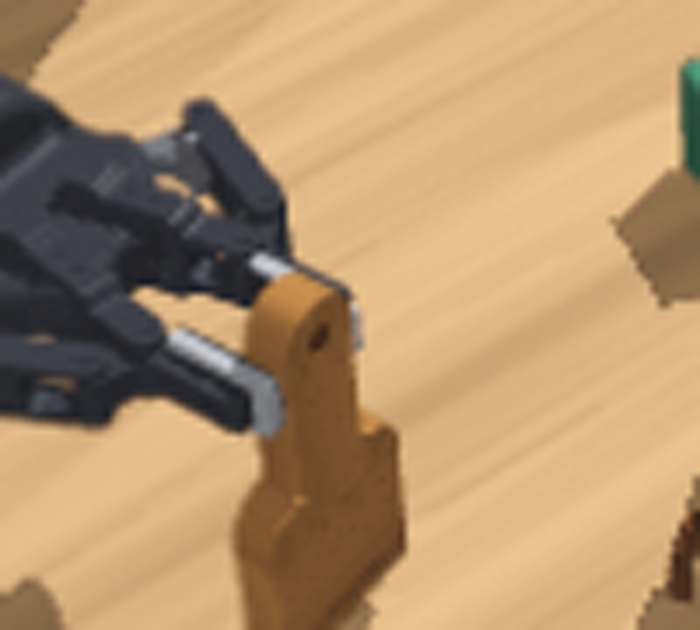

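>>> arm_command:
  commands:
    - [[0, 0, 0, 0, 0, -0.6, -1], [0, 0, 0, 0, 0, -0.4, -1], [0, 0, 0, 0, 0, -0.2, -1], [0, 0, 0, 0, 0, 0, -1]]

```text
time_s: 7.35
position: [0.7204, -0.2248, 0.1112]
tcp_rot: [0.421, 0.423, 0.569, 0.566]
ft_force: [0.8, -1.0, -0.9]
gripper_width: 0.0284
```

```bash
python3 st.py
python3 - <<'E'
from h import *
s=snap("scene")
pickle.dump(s,open("f.pkl","wb"))
crop(s,205,220,285,300,7,"pics/f.png")
P=proj(s,[[.735,-.22,.14],[.735,-.22,.0],[.735,-.19,.06],[.735,-.19,.0]]);print(P, P[0]-P[1],P[2]-P[3])
E
```

```text
7.35 [ 0.7204 -0.2248  0.1112] [-0.7394  0.9913 -0.9435 -1.9239  1.0317 -0.0089] [ 0.8368 -0.9779 -0.8722] 0.02840952319556568
toolx [-0.2882  0.9576  0.0005] toolz [ 0.9575  0.2882 -0.0056]
[[247.91583567 248.55456523]
 [253.45061268 291.4487446 ]
 [262.50262315 267.22232784]
 [264.23778646 284.54019279]] [ -5.53477702 -42.89417937] [ -1.73516331 -17.31786495]
```

View pics/f.png

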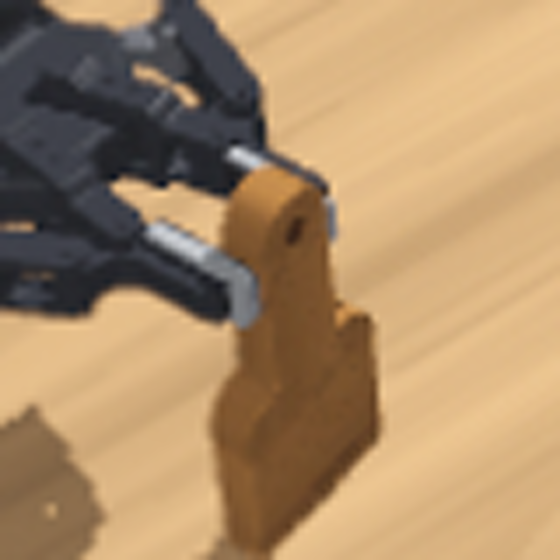

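>>> arm_command:
  commands:
    - [[0, 0, 0, 0, 0, -0.2, -1], [0, 0, 0, 0, 0, 0, -1]]

```text
time_s: 7.6
position: [0.7205, -0.2253, 0.1105]
tcp_rot: [0.421, 0.422, 0.569, 0.566]
ft_force: [-0.5, 0.2, 5.2]
gripper_width: 0.0287
```

>>> arm_command:
  commands:
    - [[0, 0, 0, 0, 0, -0.2, -1], [0, 0, 0, 0, 0, 0, -1]]

```text
time_s: 7.8
position: [0.7208, -0.2254, 0.1104]
tcp_rot: [0.423, 0.421, 0.569, 0.566]
ft_force: [-2.9, 1.4, 20.2]
gripper_width: 0.0287
```

>>> arm_command:
  commands:
    - [[0, 0, 0, 0, 0, 0.2, -1], [0, 0, 0, 0, 0, 0, -1], [0, 0, 0, 0, 0, 0, 0.3], [0, 0, 0, 0, 0, 0, 0.3], [0, 0, 0, 0, 0, 0, 0.3]]

```text
time_s: 8.3
position: [0.7204, -0.2254, 0.1097]
tcp_rot: [0.421, 0.423, 0.569, 0.566]
ft_force: [0.2, -0.0, 0.1]
gripper_width: 0.0551
```

```bash
python3 st.py
python3 - <<'E'
from h import *
s=snap("scene")
crop(s,205,220,285,300,7,"pics/g.png")
E
```

```text
8.3 [ 0.7204 -0.2254  0.1097] [-0.7402  0.9953 -0.9422 -1.9277  1.0324 -0.0088] [ 0.1915 -0.0125  0.0609] 0.05514339852841694
toolx [-0.2881  0.9576 -0.0004] toolz [ 0.9576  0.2881 -0.005 ]
```

View pics/g.png

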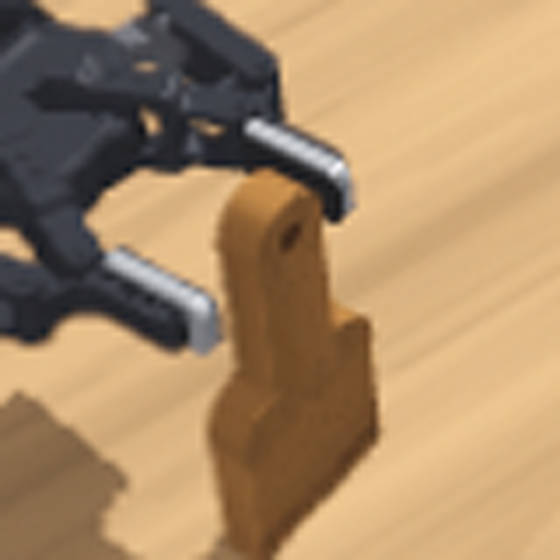

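>>> arm_command:
  commands:
    - [[0, 0, 0, -1, -0.3, 0, 0.3], [0, 0, 0, -1.5, -0.45, 0, 0.3], [0, 0, 0, -1.5, -0.45, 0, 0.3], [0, 0, 0, -0.5, -0.15, 2, 0.3], [0, 0, 0, 0, 0, 3, 0.3]]

```text
time_s: 8.85
position: [0.6742, -0.2397, 0.1585]
tcp_rot: [0.42, 0.424, 0.568, 0.566]
ft_force: [-0.3, -0.5, -0.4]
gripper_width: 0.0554
```

```bash
python3 st.py
```

```text
8.85 [ 0.6742 -0.2397  0.1585] [-0.8208  0.8852 -1.03   -1.9003  1.1118 -0.0105] [-0.2876 -0.54   -0.444 ] 0.055435812831669026
toolx [-0.2869  0.958   0.0028] toolz [ 0.9579  0.2869 -0.0066]
```

>>> arm_command:
  commands:
    - [[0, 0, 0, -1, 0, 4, 0.3], [-2.4, 8.1, 0, -1, 0, 4, 0.3], [-2.4, 8.1, 0, 0, 0, 3, 0.3], [-2.4, 8.1, 0, 0, 0, 1, 0.3], [-2.4, 8.1, 0, 0, 0, 0, 0.3]]

```text
time_s: 9.35
position: [0.6771, -0.2552, 0.2138]
tcp_rot: [0.388, 0.463, 0.611, 0.511]
ft_force: [1.8, -0.2, -1.1]
gripper_width: 0.0554
```

>>> arm_command:
  commands:
    - [[-2.4, 8.1, 0, 0, 0, 0, 0.3], [-2.4, 8.1, 0, 0, 0, 0, 0.3], [-2.4, 8.1, 0, 0, 0, 0, 0.3], [-2.4, 8.1, 0, 0, 0, 0, 0.3], [-2.4, 8.1, 0, 0, 0, 0, 0.3]]

```text
time_s: 9.85
position: [0.6883, -0.2652, 0.206]
tcp_rot: [0.304, 0.53, 0.689, 0.389]
ft_force: [0.3, -1.4, -1.5]
gripper_width: 0.0553
```

```bash
python3 st.py
python3 - <<'E'
from h import *
t=snap("top");s=snap("scene")
pickle.dump((t,s),open("g.pkl","wb"))
crop(t,400,140,480,220,5,"pics/h1.png");crop(s,190,210,310,290,5,"pics/h2.png")
a,b=cv2.imread("pics/h1.png"),cv2.imread("pics/h2.png")
cv2.imwrite("pics/h.png",cv2.resize(np.hstack([a,b]),None,fx=.78,fy=.78))
E
```

```text
9.85 [ 0.6883 -0.2652  0.206 ] [-0.7622  0.3356 -0.5561 -0.0447  0.8164 -0.6966] [ 0.2549 -1.4056 -1.4728] 0.05527548131813726
toolx [-0.2528  0.9675 -0.006 ] toolz [ 0.8312  0.214  -0.5131]
```

View pics/h.png

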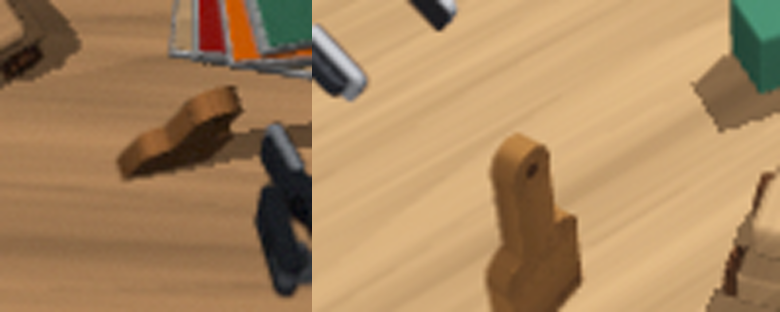

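>>> arm_command:
  commands:
    - [[-2.4, 8.1, 0, -1, 0, 2, 0.3], [-2.4, 8.1, 0, -1, 0, 2, 0.3], [-2.4, 8.1, 0, -1, 0, 2, 0.3], [-2.4, 8.1, 0, 0, 0, 1, 0.3], [-2.4, 8.1, 0, 0, 0, 0, 0.3]]

```text
time_s: 10.45
position: [0.6755, -0.2704, 0.2525]
tcp_rot: [0.152, 0.592, 0.772, 0.175]
ft_force: [0.3, -1.4, -0.9]
gripper_width: 0.0557
```

```bash
python3 st.py
python3 - <<'E'
from h import *
np.set_printoptions(precision=4,suppress=True)
t=snap("top");s=snap("scene")
pickle.dump((t,s),open("g.pkl","wb"))
crop(t,410,145,480,215,9,"pics/i1.png");crop(s,200,220,280,300,8,"pics/i2.png")
E
```

```text
10.45 [ 0.6755 -0.2704  0.2525] [-0.6207  0.3693  0.0443  0.9145  0.337  -0.826 ] [ 0.3128 -1.445  -0.9115] 0.05567989305685264
toolx [-0.2528  0.9671 -0.0272] toolz [ 0.442   0.0904 -0.8925]
```

View pics/i1.png

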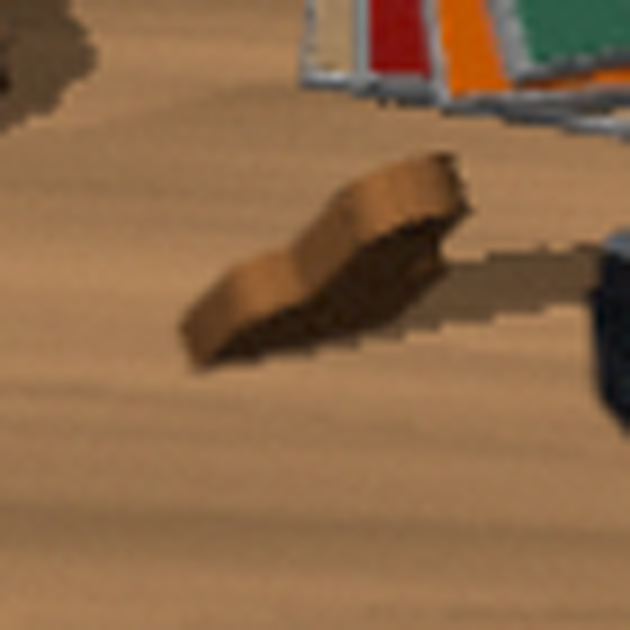

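View pics/i2.png

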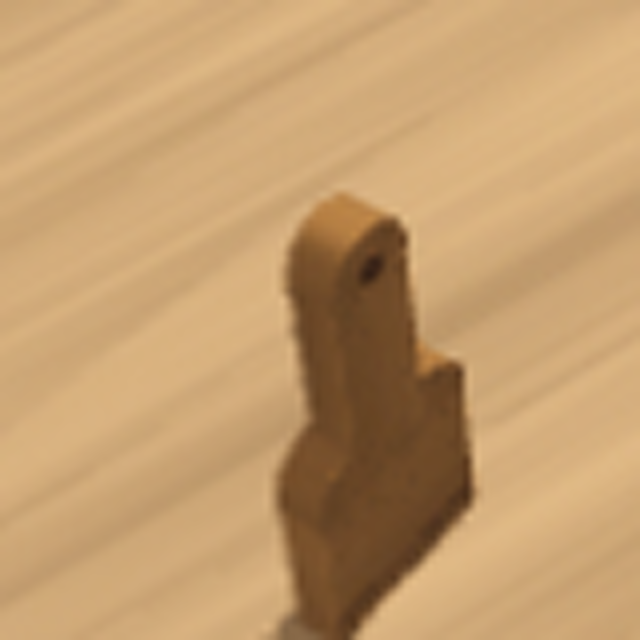

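Run:
```python
from h import *
np.set_printoptions(precision=4,suppress=True)
t,s=pickle.load(open("g.pkl","rb"))
for z in (.14,):
  print(proj(t,[[.722,-.225,z]]),proj(s,[[.722,-.225,z]]))
w=np.array([-.287,.958,0]);n=np.array([.958,.287,0]);c=np.array([.722,-.225,0]);Z=np.array([0,0,1])
pts=[c+a*w*.015+b*n*.008+Z*.125 for a in(-1,1) for b in (-1,1)]+[c+a*w*.031+b*n*.008 for a in(-1,1) for b in (-1,1)]+[c+b*n*.008+.14*Z for b in (-1,1)]
pt,ps=proj(t,pts),proj(s,pts)
for im,p,(x,y),k,f in ((t,pt,(410,145),9,"pics/j1.png"),(s,ps,(200,220),8,"pics/j2.png")):
    a=cv2.imread("pics/i1.png" if k==9 else "pics/i2.png")
    for q in p: cv2.circle(a,tuple(int(v) for v in (q-[x,y]+.5)*k),3,(0,255,0),-1)
    cv2.imwrite(f,a)
a,b=cv2.imread("pics/j1.png"),cv2.imread("pics/j2.png")[:630]
cv2.imwrite("pics/j.png",cv2.resize(np.hstack([a,b]),None,fx=.62,fy=.62))
```

```text
[[455.8492 165.2551]] [[242.2439 246.1592]]
```

View pics/j.png

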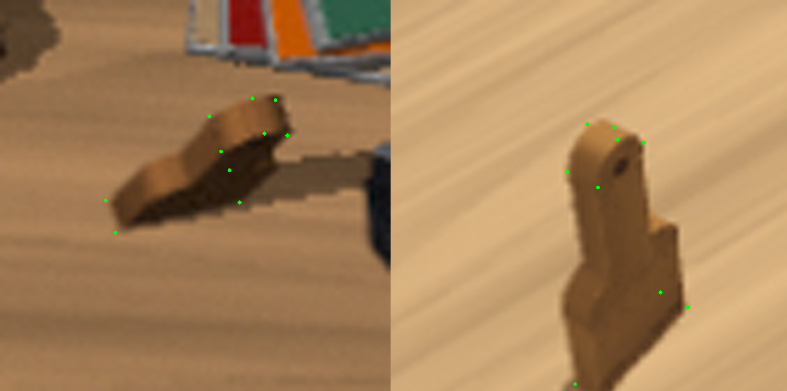

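>>> arm_command:
  commands:
    - [[-1.6, 7.8, 0, 0, 0, 0, 1], [-1.6, 7.8, 0, 0.5, 0.5, 0, 1], [-1.6, 7.8, 0, 1, 1, 0, 1], [-0.6, 2.9, 0, 1.6, 1.5, 0, 1], [0, 0, 0, 1.5, 1.5, 0, 1]]

```text
time_s: 11.05
position: [0.723, -0.2262, 0.2468]
tcp_rot: [0.006, 0.609, 0.793, 0.012]
ft_force: [0.1, -0.0, -0.5]
gripper_width: 0.0855
```

```bash
cat >> st.py <<'E'
import sys
if len(sys.argv)>1:
    a=float(sys.argv[1]);xd=np.array([np.cos(np.radians(a)),np.sin(np.radians(a)),0]);z=np.array([0,0,-1.])
    D=np.c_[xd,np.cross(z,xd),z]; print("turn needed",np.degrees(R.from_matrix(D@M.T).as_rotvec()))
E
python3 st.py 106.7
```

```text
11.05 [ 0.723  -0.2262  0.2468] [-0.4184  0.706   0.7349  1.5826  0.0211 -0.678 ] [ 0.0844 -0.0466 -0.5347] 0.08554917931718971
toolx [-0.257   0.9664  0.0057] toolz [ 0.0243  0.0124 -0.9996]
turn needed [-0.7297  1.3786  1.8123]
```

>>> arm_command:
  commands:
    - [[-0.7, 1.4, 1.8, -0.1, 0.1, -2, 1], [0, 0, 0, 0, 0, -3, 1], [0, 0, 0, 0, 0, -3, 1], [0, 0, 0, 0, 0, 0, 1]]

```text
time_s: 11.45
position: [0.718, -0.2249, 0.1647]
tcp_rot: [-0.002, 0.597, 0.802, -0.0]
ft_force: [-1.2, 0.5, -0.6]
gripper_width: 0.0854
```

```bash
python3 st.py 106.7
python3 - <<'E'
from h import *
t=snap("top");s=snap("scene")
crop(t,410,135,480,215,6,"pics/k1.png");crop(s,190,210,290,290,6,"pics/k2.png")
a,b=cv2.imread("pics/k1.png"),cv2.imread("pics/k2.png")
cv2.imwrite("pics/k.png",cv2.resize(np.hstack([a,b]),None,fx=.77,fy=.77))
E
```

```text
11.45 [ 0.718  -0.2249  0.1647] [-0.412   0.7063  0.515   1.3844  0.0006 -0.703 ] [-1.2108  0.4689 -0.5867] 0.08539926352363486
toolx [-0.2869  0.9579  0.0036] toolz [-0.0043  0.0025 -1.    ]
turn needed [-0.144  -0.2441  0.025 ]
```

View pics/k.png

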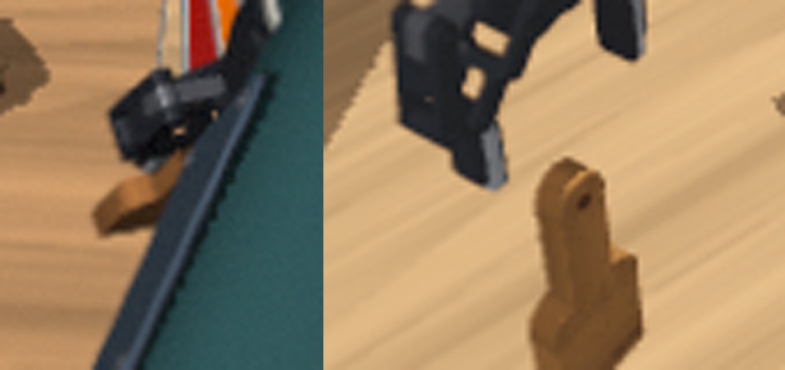

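>>> arm_command:
  commands:
    - [[0, 0, 0, 0.4, 0, -1.5, 1], [0, 0, 0, 0, 0, -2, 1], [0, 0, 0, 0, 0, -1.5, 1], [0, 0, 0, 0, 0, -0.8, 1], [0, 0, 0, 0, 0, 0, 1]]

```text
time_s: 12.05
position: [0.7232, -0.2252, 0.1136]
tcp_rot: [0.001, 0.596, 0.803, -0.001]
ft_force: [0.1, -0.5, 1.1]
gripper_width: 0.085
```

```bash
python3 st.py 106.7
python3 - <<'E'
from h import *
s=snap("scene")
crop(s,200,220,280,290,8,"pics/l.png")
E
```

```text
12.05 [ 0.7232 -0.2252  0.1136] [-0.4084  0.7246  0.4142  1.26   -0.0025 -0.7017] [ 0.111  -0.5361  1.0724] 0.08503668768173984
toolx [-0.2891  0.9573 -0.0022] toolz [-0.0005 -0.0025 -1.    ]
turn needed [ 0.1405 -0.0298 -0.1037]
```

View pics/l.png

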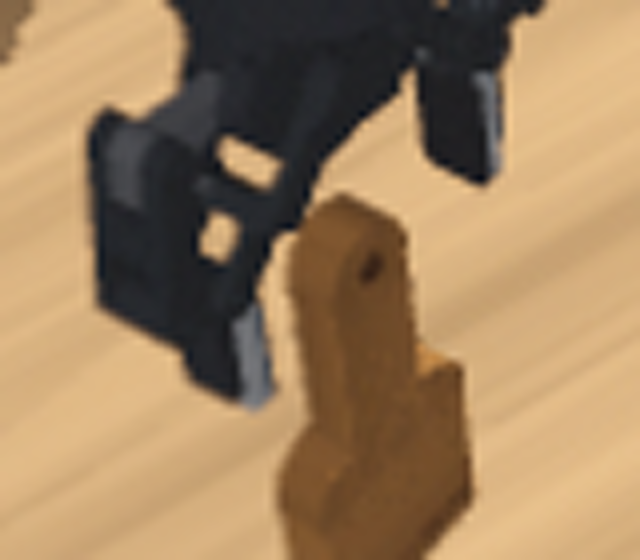

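>>> arm_command:
  commands:
    - [[0, 0, 0, -0.1, 0, -0.8, 1], [0, 0, 0, 0, 0, 0, 0.3], [0, 0, 0, 0, 0, 0, -0.1], [0, 0, 0, 0, 0, 0, -1], [0, 0, 0, 0, 0, 0, -1]]

```text
time_s: 12.6
position: [0.722, -0.225, 0.1059]
tcp_rot: [0.0, 0.596, 0.803, -0.002]
ft_force: [0.8, -2.7, 7.8]
gripper_width: 0.029
```

>>> arm_command:
  commands:
    - [[0, 0, 0, 0, 0, 0, -1], [0, 0, 0, 0, 0, 0, -1], [0, 0, 0, 0, 0, 0, -1]]

```text
time_s: 12.9
position: [0.722, -0.225, 0.106]
tcp_rot: [0.001, 0.596, 0.803, -0.002]
ft_force: [-0.7, -0.2, 4.4]
gripper_width: 0.0294
```

```bash
python3 st.py 106.7
python3 - <<'E'
from h import *
s=snap("scene")
crop(s,200,220,280,290,8,"pics/m.png")
E
```

```text
12.9 [ 0.722 -0.225  0.106] [-0.4084  0.7254  0.395   1.2402 -0.0034 -0.7025] [-0.7095 -0.2416  4.3913] 0.02935418745052587
toolx [-0.2898  0.9571 -0.0027] toolz [-0.0011 -0.0032 -1.    ]
turn needed [ 0.1839 -0.0646 -0.1473]
```

View pics/m.png

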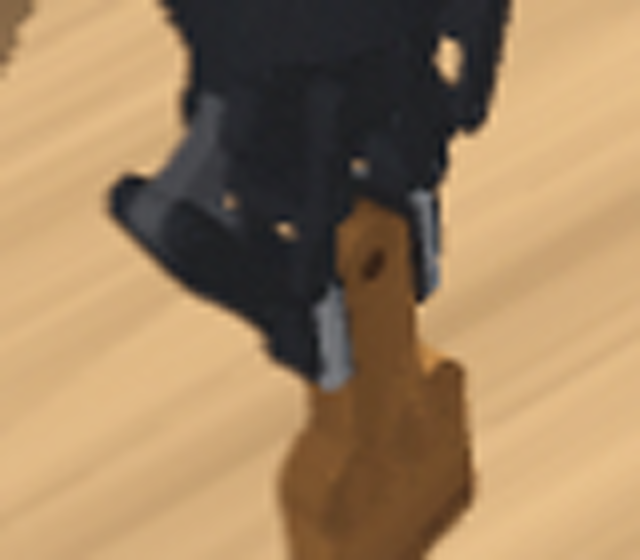

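>>> arm_command:
  commands:
    - [[0, 0, 0, 0, 0, 1, -1], [0, 0, 0, 0, 0, 4, -1], [0, 0, 0, 0, 0, 4.5, -1], [0, 0, 0, -1, 0, 4.5, -1], [0, 0, 0, -1, 1, 4.5, -1]]

```text
time_s: 13.45
position: [0.701, -0.2153, 0.2924]
tcp_rot: [-0.0, 0.596, 0.803, -0.002]
ft_force: [0.9, -0.6, -0.9]
gripper_width: 0.0288
```

>>> arm_command:
  commands:
    - [[0, 0, -5, -1, 2, 2, -1], [0, 0, -5, -2, 4, 0, -1], [0, 0, -5, -2, 4, 0, -1], [0, 0, -5, -2, 4, 0, -1], [0, 0, -5, -2, 4, 0, -1]]

```text
time_s: 13.95
position: [0.6104, -0.0334, 0.311]
tcp_rot: [-0.0, 0.757, 0.654, -0.002]
ft_force: [0.8, -0.0, -0.2]
gripper_width: 0.0289
```

>>> arm_command:
  commands:
    - [[0, 0, -2.7, -2, 4, 0, -1], [0, 0, 0, -2, 4, 0, -1], [0, 0, 0, -2, 4, 0, -1], [0, 0, 0, -2, 4, 0, -1], [0, 0, 0, -1, 4, 0, -1]]

```text
time_s: 14.45
position: [0.52, 0.1665, 0.3116]
tcp_rot: [-0.0, 0.771, 0.637, -0.001]
ft_force: [0.6, 0.0, -0.9]
gripper_width: 0.0292
```

```bash
python3 st.py 79
```

```text
14.45 [0.52   0.1665 0.3116] [ 0.1612  0.2934  0.1896  1.4698 -0.0011  0.3506] [ 0.6213  0.0494 -0.9053] 0.02921634439794521
toolx [ 0.1882  0.9821 -0.002 ] toolz [-0.0026 -0.0015 -1.    ]
turn needed [ 0.0883 -0.1497 -0.1515]
```

>>> arm_command:
  commands:
    - [[0.1, -0.1, -0.2, -0.6, 4, -1, -1], [0, 0, 0, 0, 0.3, -2, -1], [0, 0, 0, 0, 0, -2, -1], [0, 0, 0, 0, 0, 0, -1]]

```text
time_s: 14.85
position: [0.5146, 0.2082, 0.259]
tcp_rot: [-0.001, 0.772, 0.636, -0.002]
ft_force: [0.2, -0.6, -0.7]
gripper_width: 0.0287
```

```bash
python3 st.py 79
python3 - <<'E'
from h import *
np.set_printoptions(precision=4,suppress=True)
t=pickle.load(open("top0.pkl","rb"));s=pickle.load(open("scene0.pkl","rb"))
c=lambda p,x,y,k:(np.array(p,float)+.5)/k-.5+[x,y]
for a,b in (((440,640),(103,250)),((555,165),(258,382)),((245,85),(432,345))):
    print(tri(t,c(a,225,205,8),s,c(b,285,105,6)),plane(t,[c(a,225,205,8)],.075)[0],plane(s,[c(b,285,105,6)],.075)[0])
T=snap("top");S=snap("scene");pickle.dump((T,S),open("n.pkl","wb"))
crop(T,215,195,325,300,7,"pics/n1.png");crop(S,275,60,385,200,5,"pics/n2.png")
E
```

```text
14.85 [0.5146 0.2082 0.259 ] [0.2376 0.3143 0.0791 1.3404 0.0003 0.4296] [ 0.2351 -0.5516 -0.7158] 0.028741369598915004
toolx [ 0.1909  0.9816 -0.0017] toolz [-0.0048 -0.0008 -1.    ]
turn needed [ 0.0463 -0.275   0.0047]
(array([0.4336, 0.1743, 0.0725]), np.float64(0.004254400350059887)) [0.4322 0.1723 0.075 ] [0.4376 0.1737 0.075 ]
(array([0.5748, 0.1488, 0.0796]), np.float64(0.005252771122160317)) [0.5738 0.1471 0.075 ] [0.5714 0.1558 0.075 ]
(array([0.5963, 0.2446, 0.0689]), np.float64(0.00495624714954422)) [0.5936 0.2417 0.075 ] [0.6031 0.2403 0.075 ]
```

View pics/n1.png

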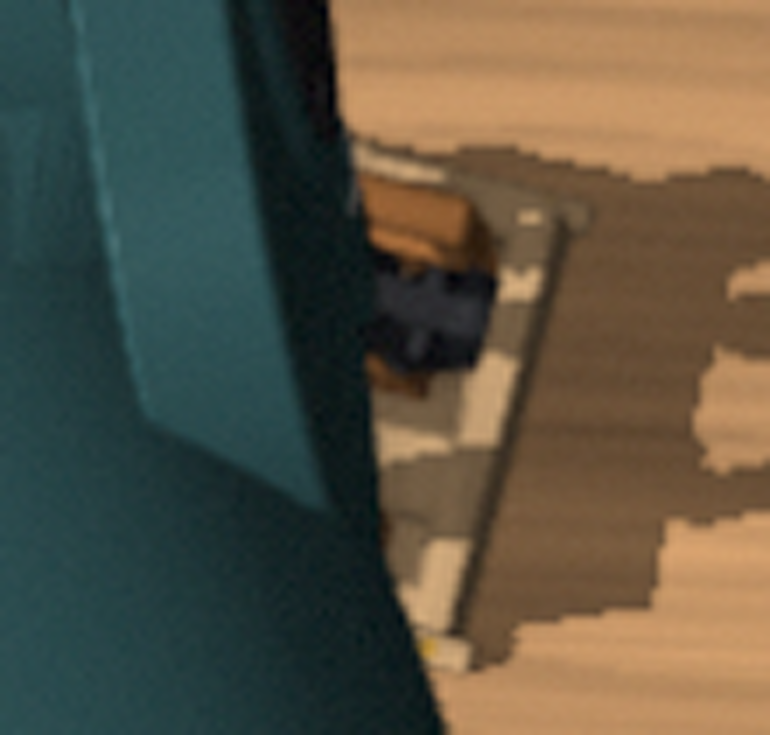

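View pics/n2.png

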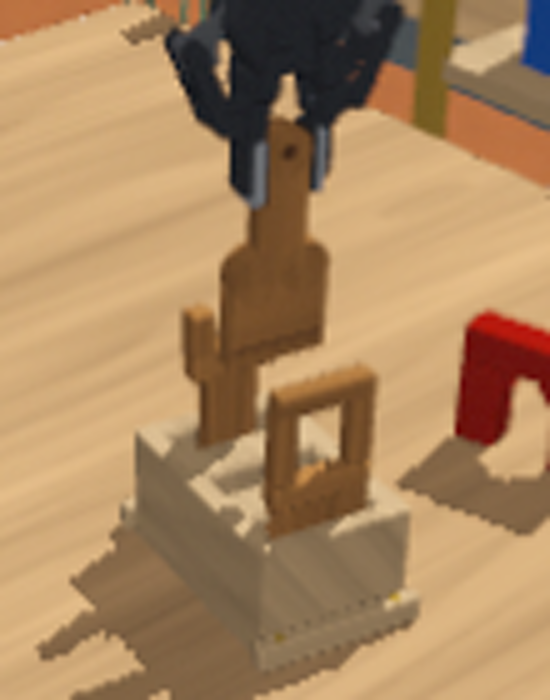

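```bash
cat > ov.py <<'E'
from h import *
import sys
cx,cy,yaw=map(float,sys.argv[1:4])
t=pickle.load(open("top0.pkl","rb"));s=pickle.load(open("scene0.pkl","rb"))
X=np.array([np.cos(np.radians(yaw)),np.sin(np.radians(yaw)),0]);Y=np.array([-X[1],X[0],0]);C=np.array([cx,cy,0])
def rect(a,b,z,ox=0): return [C+X*(ox+i*a)+Y*j*b+[0,0,z] for i,j in((-1,-1),(1,-1),(1,1),(-1,1))]
rs=[(rect(.075,.05,.075),(0,255,0)),(rect(.013,.038,.075),(255,255,0)),(rect(.01,.035,.072),(0,0,255)),(rect(.087,.05,.018),(255,0,255))]
out=[]
for im,(x0,y0,x1,y1),k in ((t,(230,207,305,297),8),(s,(295,120,365,195),8)):
    a=cv2.resize(im["pixels"][y0:y1,x0:x1,::-1],None,fx=k,fy=k,interpolation=cv2.INTER_CUBIC)
    for r,col in rs:
        p=((proj(im,r)-[x0,y0]+.5)*k).astype(np.int32); cv2.polylines(a,[p.reshape(-1,1,2)],True,col,1,cv2.LINE_AA)
    out.append(a)
cv2.imwrite(sys.argv[4]+"1.png",out[0][:, :]);cv2.imwrite(sys.argv[4]+"2.png",out[1])
E
python3 ov.py .5132 .2095 -11 pics/o
```

```text
(no output)
```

View pics/o1.png

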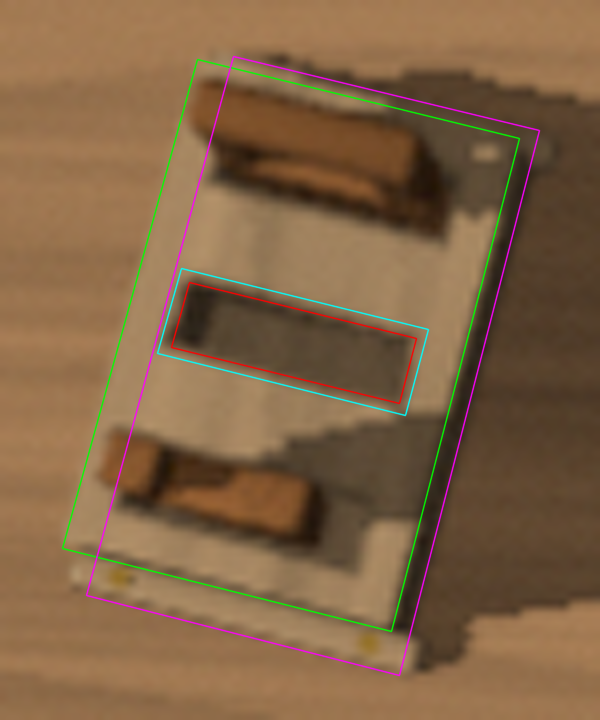

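View pics/o2.png

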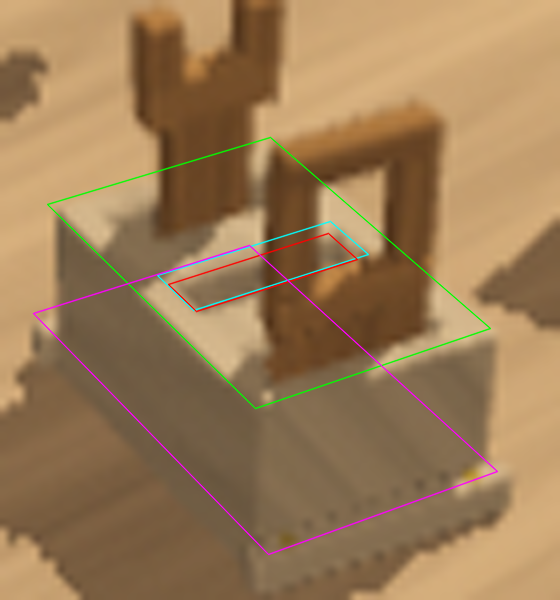

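```bash
cat > ov2.py <<'E'
from h import *
import sys
from workcell import monitor
# overlay scraper predicted from TCP pose on scene image; args: pickle, tcp x y z, edge offset, out, box
def run(S,p,q,out,box,k,off=.106,dn=0.):
    M=rot(q).as_matrix();w=M[:,0];d=M[:,2];n=np.cross(w,d)
    E=np.array(p)+d*off+n*dn
    pts=[]
    sh=[(-.031,0),(.031,0),(.031,.054),(.015,.07),(.015,.125),(0,.14),(-.015,.125),(-.015,.07),(-.031,.054)]
    x0,y0,x1,y1=box
    a=cv2.resize(S["pixels"][y0:y1,x0:x1,::-1],None,fx=k,fy=k,interpolation=cv2.INTER_CUBIC)
    for b,col in((-.008,(0,255,0)),(.008,(255,0,255))):
        P=[E+w*i-d*j+n*b for i,j in sh]; pr=proj(S,P)
        u=((pr-[x0,y0]+.5)*k).astype(np.int32); cv2.polylines(a,[u.reshape(-1,1,2)],True,col,1,cv2.LINE_AA)
    cv2.imwrite(out,a)
E
python3 - <<'E'
from ov2 import *
T,S=pickle.load(open("n.pkl","rb"));st=monitor.get_state()
run(S,st["position"],st["tcp_rot"],"pics/p.png",(310,75,350,140),9)
E
```

```text
(no output)
```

View pics/p.png

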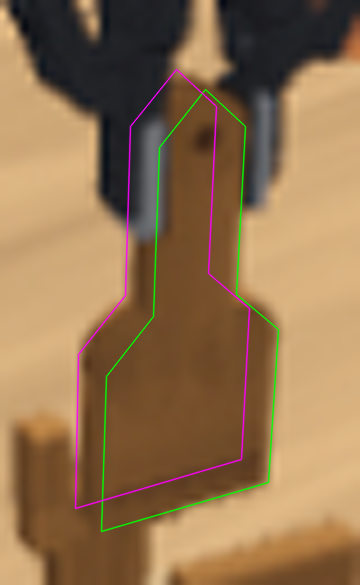

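>>> arm_command:
  commands:
    - [[0, -0.3, 0, -0.1, 0.3, -2, -1], [0, 0, 0, 0, 0, -2, -1], [0, 0, 0, 0, 0, -2, -1], [0, 0, 0, 0, 0, -0.5, -1], [0, 0, 0, 0, 0, 0, -1]]

```text
time_s: 15.45
position: [0.5151, 0.2109, 0.1962]
tcp_rot: [0.001, 0.772, 0.636, 0.002]
ft_force: [-0.4, 0.7, -0.5]
gripper_width: 0.0291
```

```bash
python3 st.py 79
python3 - <<'E'
from ov2 import *
T=snap("top");S=snap("scene");pickle.dump((T,S),open("q.pkl","wb"));st=monitor.get_state()
crop(S,295,100,365,195,8,"pics/q.png")
run(S,st["position"],st["tcp_rot"],"pics/q2.png",(310,90,350,160),8)
crop(T,225,200,305,300,6,"pics/q3.png")
E
```

```text
15.45 [0.5151 0.2109 0.1962] [ 0.2426  0.3302 -0.068   1.1686 -0.0009  0.436 ] [-0.4115  0.7249 -0.4935] 0.02910128779686565
toolx [0.1922 0.9814 0.0009] toolz [ 0.0041  0.0001 -1.    ]
turn needed [-0.0044  0.2345  0.0785]
```

View pics/q.png

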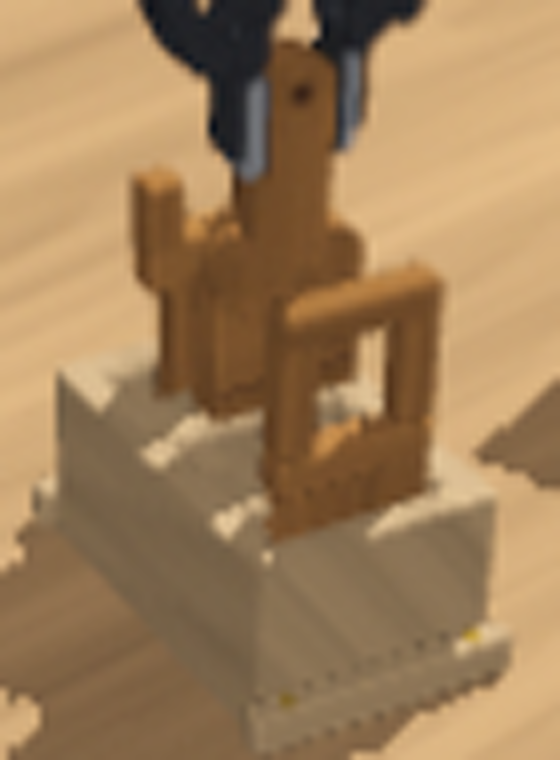

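View pics/q2.png

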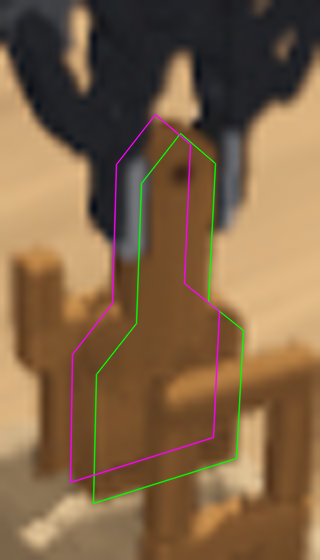

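View pics/q3.png

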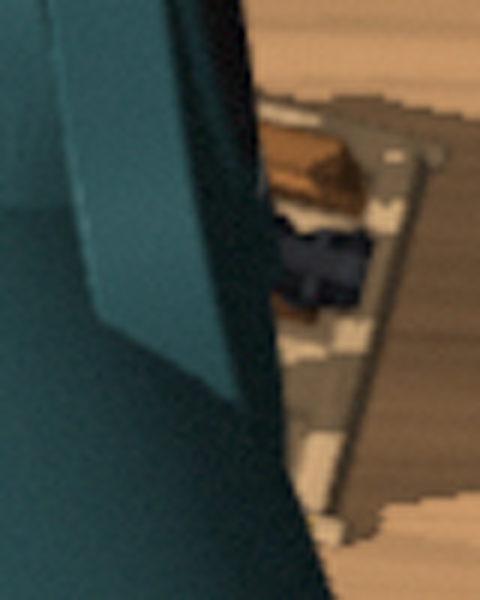

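Run:
```python
from h import *
s=pickle.load(open("scene0.pkl","rb"))
a=s["pixels"][136:176,298:348,::-1]
a=cv2.normalize(a,None,0,255,cv2.NORM_MINMAX)
k=15;a=cv2.resize(a,None,fx=k,fy=k,interpolation=cv2.INTER_LANCZOS4)
C=np.array([.5132,.2095,0]);th=np.radians(-11);X=np.array([np.cos(th),np.sin(th),0]);Y=np.array([-X[1],X[0],0])
for pts,col in (([(-.013,-.038),(.013,-.038),(.013,.038),(-.013,.038)],(255,255,0)),([(-.075,-.05),(.075,-.05),(.075,.05),(-.075,.05)],(0,255,0))):
    P=[C+X*i+Y*j+[0,0,.075] for i,j in pts];u=((proj(s,P)-[298,136]+.5)*k).astype(np.int32)
    cv2.polylines(a,[u.reshape(-1,1,2)],True,col,1)
cv2.imwrite("pics/r.png",a)
```

```text
(no output)
```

View pics/r.png

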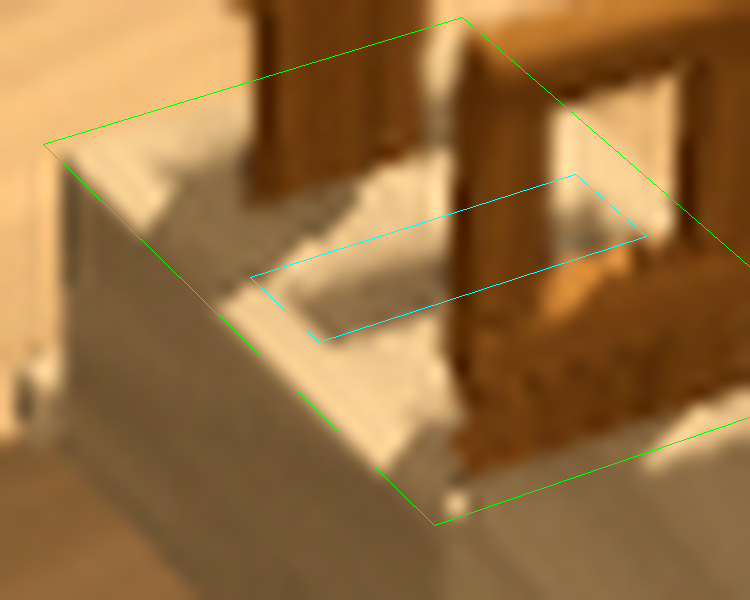

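>>> arm_command:
  commands:
    - [[0, 0.2, 0, -0.1, 0, -0.8, -1], [0, 0, 0, 0, 0, -0.6, -1], [0, 0, 0, 0, 0, 0, -1]]

```text
time_s: 15.85
position: [0.5134, 0.211, 0.1808]
tcp_rot: [-0.0, 0.772, 0.636, -0.0]
ft_force: [-0.2, 0.6, -1.1]
gripper_width: 0.0292
```

>>> arm_command:
  commands:
    - [[0, 0, 0, 0, 0, -0.4, -1], [0, 0, 0, 0, 0, 0, -1]]

```text
time_s: 16.05
position: [0.5137, 0.2111, 0.1772]
tcp_rot: [0.0, 0.772, 0.636, -0.0]
ft_force: [-0.1, -0.1, -1.4]
gripper_width: 0.0292
```

```bash
python3 st.py 79
```

```text
16.05 [0.5137 0.2111 0.1772] [ 0.2432  0.3402 -0.106   1.1246 -0.0001  0.436 ] [-0.0587 -0.0642 -1.4201] 0.029170269681521224
toolx [ 0.1916  0.9815 -0.0001] toolz [ 0.     -0.0001 -1.    ]
turn needed [0.0075 0.0026 0.0486]
```

Edge is past the mouth with no contact force; continuing down in small steps.

>>> arm_command:
  commands:
    - [[0, 0, 0, 0, 0, -0.5, -1], [0, 0, 0, 0, 0, 0, -1]]

```text
time_s: 16.25
position: [0.5136, 0.2111, 0.172]
tcp_rot: [0.0, 0.772, 0.636, -0.0]
ft_force: [-0.6, -0.7, -0.8]
gripper_width: 0.0287
```

>>> arm_command:
  commands:
    - [[0, 0, 0, 0, 0, -0.5, -1], [0, 0, 0, 0, 0, -0.5, -1], [0, 0, 0, 0, 0, 0, -1]]

```text
time_s: 16.55
position: [0.5135, 0.211, 0.1618]
tcp_rot: [-0.0, 0.772, 0.636, -0.0]
ft_force: [0.1, -0.1, -1.5]
gripper_width: 0.0295
```

>>> arm_command:
  commands:
    - [[0, 0, 0, 0, 0, -0.7, -1], [0, 0, 0, 0, 0, -0.7, -1], [0, 0, 0, 0, 0, -0.7, -1], [0, 0, 0, 0, 0, 0, -1]]

```text
time_s: 16.95
position: [0.5133, 0.2109, 0.1404]
tcp_rot: [-0.0, 0.772, 0.636, -0.001]
ft_force: [0.6, -0.2, -0.9]
gripper_width: 0.0292
```

>>> arm_command:
  commands:
    - [[0, 0, 0, 0, 0, -0.7, -1], [0, 0, 0, 0, 0, -0.5, -1], [0, 0, 0, 0, 0, 0, -1]]

```text
time_s: 17.25
position: [0.5135, 0.211, 0.1288]
tcp_rot: [-0.0, 0.772, 0.636, -0.0]
ft_force: [0.5, -0.3, -1.2]
gripper_width: 0.0293
```

>>> arm_command:
  commands:
    - [[0, 0, 0, 0, 0, -0.4, -1], [0, 0, 0, 0, 0, -0.2, -1], [0, 0, 0, 0, 0, 0, -1]]

```text
time_s: 17.55
position: [0.5138, 0.2111, 0.1233]
tcp_rot: [0.0, 0.772, 0.636, 0.0]
ft_force: [-0.2, -0.1, -1.3]
gripper_width: 0.0289
```

>>> arm_command:
  commands:
    - [[0, 0, 0, 0, 0, -0.2, -1], [0, 0, 0, 0, 0, 0, -1]]

```text
time_s: 17.75
position: [0.5138, 0.2111, 0.1214]
tcp_rot: [0.0, 0.772, 0.636, 0.0]
ft_force: [-0.2, 0.6, -1.0]
gripper_width: 0.0293
```

>>> arm_command:
  commands:
    - [[0, 0, 0, 0, 0, -0.1, -1], [0, 0, 0, 0, 0, 0, -1]]

```text
time_s: 17.95
position: [0.514, 0.2111, 0.1209]
tcp_rot: [0.0, 0.772, 0.636, 0.0]
ft_force: [-0.3, -1.1, 4.2]
gripper_width: 0.0286
```

>>> arm_command:
  commands:
    - [[0, 0, 0, 0, 0, -0.1, -1], [0, 0, 0, 0, 0, 0, -1]]

```text
time_s: 18.15
position: [0.5143, 0.211, 0.1208]
tcp_rot: [0.001, 0.772, 0.636, 0.001]
ft_force: [-2.3, -3.1, 15.9]
gripper_width: 0.029
```

>>> arm_command:
  commands:
    - [[0, 0, 0, 0, 0, 0.1, -1], [0, 0, 0, 0, 0, 0, 0.3], [0, 0, 0, 0, 0, 0, 0.3], [0, 0, 0, 0, 0, 0, 0.3], [0, 0, 0, 0, 0, 0, 0.3]]

```text
time_s: 18.65
position: [0.5138, 0.2111, 0.1204]
tcp_rot: [0.0, 0.772, 0.636, 0.0]
ft_force: [0.4, 0.0, 0.5]
gripper_width: 0.0557
```

>>> arm_command:
  commands:
    - [[0, 0, 0, 0, 0, 2, 0.3], [0, 0, 0, 0, 0, 3, 0.3], [0, 0, 0, 0, 0, 4, 0.3], [0, 0, 0, 0, 0, 4, 0.3], [0, 0, 0, 0, 0, 4, 0.3]]

```text
time_s: 19.15
position: [0.5135, 0.211, 0.2922]
tcp_rot: [0.0, 0.772, 0.636, 0.0]
ft_force: [1.1, 0.0, 0.1]
gripper_width: 0.0558
```

>>> arm_command:
  commands:
    - [[0, 0, 0, -2, -4, 1, 0.3], [0, 0, 0, -2, -4, 0, 0.3], [0, 0, 0, -2, -4, 0, 0.3], [0, 0, 0, -2, -4, 0, 0.3], [0, 0, 0, 0, -4, 0, 0.3]]

```text
time_s: 19.65
position: [0.4317, 0.0101, 0.3011]
tcp_rot: [0.0, 0.772, 0.636, 0.0]
ft_force: [1.4, 0.4, -0.2]
gripper_width: 0.0555
```

>>> arm_command:
  commands:
    - [[0, 0, 0, 0, -4, 0, 0.3], [0, 0, 0, 0, -4, 0, 0.3], [0, 0, 0, 0, -4, 0, 0.3], [0, 0, 0, 0, -4, 0, 0.3], [0, 0, 0, 0, 0, 0, 0.3]]

```text
time_s: 20.15
position: [0.4338, -0.1526, 0.3001]
tcp_rot: [0.0, 0.773, 0.634, -0.0]
ft_force: [0.3, 0.5, 0.0]
gripper_width: 0.0556
```

```bash
python3 st.py 79
python3 - <<'E'
from h import *
T=snap("top");S=snap("scene");pickle.dump((T,S),open("z.pkl","wb"))
cv2.imwrite("pics/zt.png",T["pixels"][:,:,::-1]);cv2.imwrite("pics/zs.png",S["pixels"][:,:,::-1])
crop(T,230,207,305,297,6,"pics/z1.png");crop(S,295,105,365,195,6,"pics/z2.png")
a,b=cv2.imread("pics/z1.png"),cv2.imread("pics/z2.png");cv2.imwrite("pics/z.png",np.hstack([a[:540],b[:540]])[:, :800])
E
```

```text
20.15 [ 0.4338 -0.1526  0.3001] [-0.5156  0.1377 -0.0487  1.3841 -0.0004 -0.3187] [0.3145 0.471  0.0303] 0.055585705926225804
toolx [ 0.1956  0.9807 -0.0005] toolz [ 0.0001 -0.0005 -1.    ]
turn needed [0.0306 0.0043 0.2811]
```

View pics/z.png

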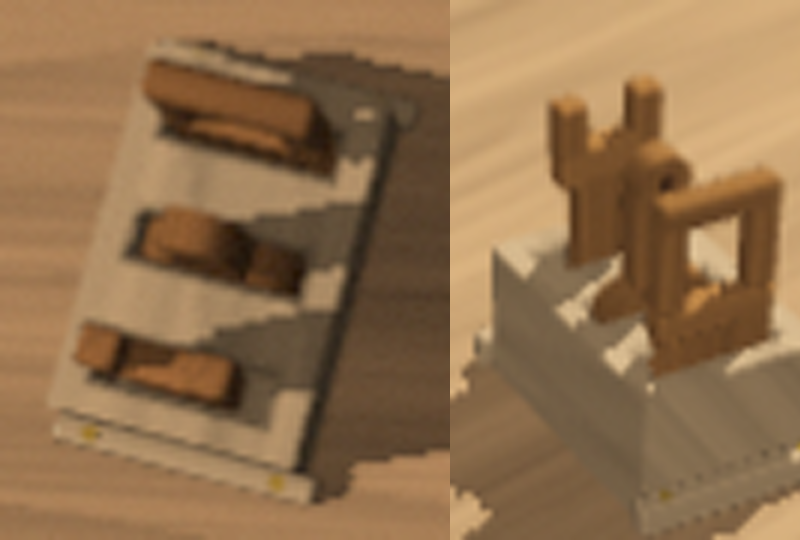

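View pics/zs.png

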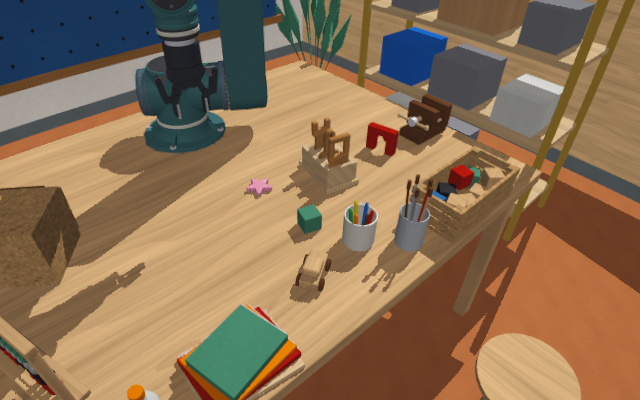

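View pics/zt.png

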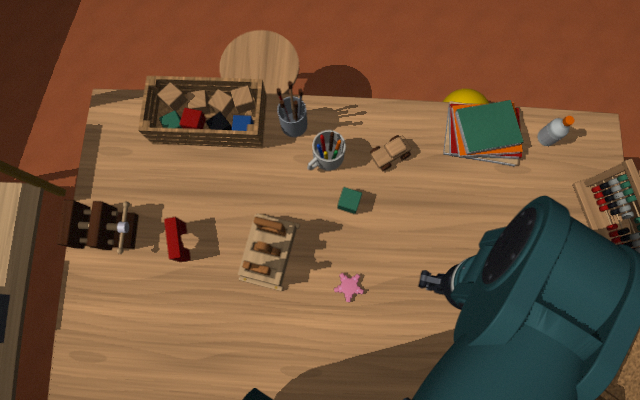

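```bash
python3 -c "
from workcell import ctrl;print(ctrl.close_job())"
```

```text
the job is handed in; nothing more can be done
None
```

The scraper is in the middle slot, blade down, between the saw and the spanner. The job was handed in with the arm clear, and the last reading before that was about 20 s of the 69 s.

**How it went:** I gripped the flat scraper by its handle, turned it up and stood it on its blade edge near (0.722, -0.225). I let go, and the camera showed it standing by itself. I then took it again from above across the 30 mm handle, carried it over the block and lowered it in small steps.

**Last checks:**
- **Depth:** contact came only at the floor, with the tool at 0.1208 m. That matches the 0.106 m from tool to blade edge plus the 15 mm floor height.
- **Forces on the way down:** there was no sign of rubbing or catching. I pressed to about 16 N at the floor, then eased off before opening.
- **Final pictures:** the scraper stands upright in the slot, the saw and spanner are in theirs, and the other toys look unmoved in both views.

**What disagreed or went less smoothly:**
- The two cameras differed by a few millimetres on the block's position, so I aimed between them, using the scraper itself as seen above the slot. It went in without contact.
- The elbow reached its joint limit during the first tilt, so I finished standing the scraper up farther out and turned about 27° in yaw.
- A brief 55 N showed at the wrist when the fingers first closed on the flat scraper, probably fingertips touching the bench. It is below the 120 N wrist limit. It is above the 40 N body-pressing limit, but I believe that one does not count the fingertips.

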